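Pack the last two cheese wedges head to tail in the loading tray

ROBOT

A 7-joint arm with a two-finger parallel gripper is mounted at the origin on a cart in front of the work surface, level with it; the furniture and walls round the work are solid. World frame = base frame: x ahead of the robot, y to its left, z up, the work surface at z = 0. Lengths are in mm, angles in rad, forces in N, time in s.
With the tool pointing down it reaches from about 375 to 925 mm from the base axis. Payload 3.1 kg.
Tool frame: the origin (TCP) lies on the front face of the gripper's body, between the roots of the fingers; the fingertips stand 73 mm ahead of it and the grasp point (between the pads) lies 54 mm ahead of it; z points along the fingers, y is the direction in which the jaws open and shut (so a half turn about z gives the same grasp; the last joint's range is limited). The gripper opens to 85 mm and grips with 20 to 120 N. Pads are 22 mm wide; open, the fingers measure 114 mm over their backs; the gripper's body (76 mm by 85 mm) begins 54 mm behind the grasp point. The pads swing forward as they close: fully open they stand 13 mm farther back than shut.
Start: joints at [1.021, 0.383, 0.044, 1.598, -0.018, 1.161, -0.05], TCP at [283.799, -584.776, 303.869] pointing down, gripper open.
Joint ranges: [-2.61, 2.61], [-0.41, 2.15], [-1.48, 1.57], [0, 2.5], [-1.57, 4.71], [0.05, 1.97], [-2.85, 2.85]. Speed limits (rad/s): [2.79, 2.79, 3.14, 3.14, 3.14, 3.14, 3.14].

INTERFACE

Orientations are given as a rotation vector (axis times angle).
In Python, from plant import arm gives the robot as it stands. The module is installed in compiled form; this text tells all that it offers.
- The arm moves only by the tool drive_tool, never from a script. Its argument "series" is a list of rows, each a list of 4 numbers: the shift along the tool's x, y, z in m, then the turn about the tool's z in rad. In form: [[dx, dy, dz, roll], ...]. A call has 1 to 20 rows; each row shifts and turns the commanded pose from where the row before left it, along the tool's axes as they then stand; what a row does not reach is not made up. A row lasts 1/8 s, in which the tool goes at most 62.5 mm and 10.7 degrees, less where a joint would pass 70% of its speed; a pose out of reach is approached as far as the arm can. A call is refused whole if a number of a shift passes 0.0625 or a number of a turn 0.188, either way. A call with a gripper value outside its range is refused whole. "claw" is the closure in counts, from 0 (fully open) to 255 (shut), set as the call begins (left out, the last holds). The fingers move at their own pace and stop on an object; "newtons" is the grip in N (left out, the last holds). Time passes only in rows, so rows that do not move let the fingers close. It gives the time, the measured TCP pose, the force and the opening at its end, in the units of the state.
- arm.sense(): the state, without advancing time (a new reading comes with each control period).
- arm.camera(name): name is "side" or "top"; returns the picture (400x640x3 uint8, red, green, blue); there is no depth.
- arm.get_calibration(name): a dict with "K" (3x3 intrinsics, pixels), "pose" (4x4, takes a point from camera to world coordinates). Camera axes: x right, y down, z forward; pixel columns grow to the right and rows downward; lengths in mm; the calibration is good to about 2 mm. A picture is of the moment at which its call begins. get_calibration takes no time and is no camera call.
- arm.finish_job(): hands the job in, once; it reports no verdict.
The state is a dict: "time_s": time; "q": joint angles; "qvel": joint speeds; "joint_efforts": joint torques, N m; "tool_pos": TCP position; "orientation": TCP orientation; "contact_force": force on the tool from outside, world axes, zero at the start; "moment": the same for the moment, N m; "grip_width": finger opening in mm.
Only numpy, scipy, OpenCV 4.12 (cv2) and the standard library are available. Lean on these libraries where they do the work, as an engineer would, in place of code of your own. Each camera call takes 0.05 s, during which the arm holds its last target.

TASK

Finish packing the steel tray: put the two loose cheese wedges in beside the two already there, alternately thick end and thin end to the back, so that all four lie flat and fill the tray as one solid rectangle. There is no room for fingers between the wedges, but each can be slid in from the open apron; see that every one ends fully home at the back wall and flush at the mouth. Leave the ring cutters and the tape where they are.

Things in the scene. Friction and masses are not known exactly. Their poses are not given: they have to be found in the camera images.
- tray_mouth (a point): Bare sheet-steel packing tray, fixed to the worktop on a dark mat. Point on its floor (5 mm above the worktop) at the middle of the mouth, where the side walls begin; x into the tray, y to its left, z up. Inside 144 mm wide (y -72 to 72 mm) and 111 mm deep (back wall at x = 111 mm). In front of the mouth the floor runs on, without a step, as an open apron 130 mm long.
- tray_back (a point): Middle of the tray's back wall, inner face, at floor height; axes as tray_mouth. Walls are 3 mm thick and 27 mm high over the floor. Cheese slides easily on the steel (friction about 0.35). The tray is filled by four wedges head to tail side by side, with 4 mm to spare across and 1 mm along.
- packed_1_center (a point): In the tray at the left wall: thick end at the back, straight side to the left. Same shape as wedge_1; point and axes as wedge_1_center.
- packed_1_thick (a point): Centre of packed_1's thick end face, 19 mm up: at (-55, 6.5, 0) mm in the axes of packed_1_center; same axes
- packed_1: The whole of packed_1, rigid, 0.11 to 0.23 kg; origin on its underside, 19 mm below packed_1_center, same axes. Centre of mass 7 mm nearer the thick end
- packed_2_center (a point): In the tray right of packed_1: thin end at the back, thick end flush with the mouth, straight side to the right. Same shape as wedge_1; point and axes as wedge_1_center.
- packed_2_thick (a point): Centre of packed_2's thick end face, 19 mm up: at (-55, 6.5, 0) mm in the axes of packed_2_center; same axes
- packed_2: The whole of packed_2, rigid, 0.11 to 0.23 kg; origin on its underside, 19 mm below packed_2_center, same axes. Centre of mass 7 mm nearer the thick end
- wedge_1_center (a point): Loose right-angled wedge of hard cheese lying on the worktop, 110 mm long, 38 mm high, 48 mm wide at the thick end (brown rind), 22 mm at the thin end; one long side straight and square to the ends, the other slanted by 13.3 degrees. Point half-way up (19 mm) and along, 17.5 mm from both long sides; x from thick to thin end along the straight side, y from straight to slanted side.
- wedge_1_thick (a point): Centre of wedge_1's thick end face, 19 mm up: at (-55, 6.5, 0) mm in the axes of wedge_1_center; same axes
- wedge_1: The whole of wedge_1, rigid, 0.11 to 0.23 kg; origin on its underside, 19 mm below wedge_1_center, same axes. Centre of mass 7 mm nearer the thick end
- wedge_2_center (a point): Second loose wedge, same shape as wedge_1 (either may take either place); point and axes as wedge_1_center.
- wedge_2_thick (a point): Centre of wedge_2's thick end face, 19 mm up: at (-55, 6.5, 0) mm in the axes of wedge_2_center; same axes
- wedge_2: The whole of wedge_2, rigid, 0.11 to 0.23 kg; origin on its underside, 19 mm below wedge_2_center, same axes. Centre of mass 7 mm nearer the thick end
- ring_cutter_0_center (a point): bystander: open steel ring cutter, 71 mm across, 36 mm high; centre, half-way up
- ring_cutter_1_center (a point): bystander: smaller open steel ring cutter, 55 mm across, 31 mm high; centre, half-way up
- masking_tape_center (a point): bystander: roll of masking tape lying flat, 82 mm across, 24 mm high; centre, half-way up

How it is judged (in metres and radians):
At the end, for the whole second after the job is handed in: All four wedges lie flat and still on the tray floor, square to it within 4 degrees, each within 5 mm of fully home (flush at the mouth within 5 mm); packed_1 thick end and packed_2 thin end to the back, of the loose two one thick end and the other thin end to the back (x of packed_1_center in the frame of tray_mouth between 0.051 and 0.061 m and y of packed_1_center in the frame of tray_mouth between -0.072 and 0.072 m and height (world z) of packed_1_center between 0.019 and 0.029 m and angle between each of packed_1_center, packed_2_center, wedge_1_center, wedge_2_center's own z axis and vertical below 0.06 rad and angle between the x axis of each of packed_1_center, packed_2_center, wedge_1_center, wedge_2_center and the x axis of tray_mouth, either way round below 0.07 rad and linear speed of each of packed_1, packed_2, wedge_1, wedge_2 below 0.01 m/s and x of packed_2_center in the frame of tray_mouth between 0.051 and 0.061 m and y of packed_2_center in the frame of tray_mouth between -0.072 and 0.072 m and height (world z) of packed_2_center between 0.019 and 0.029 m and x of wedge_1_center in the frame of tray_mouth between 0.051 and 0.061 m and y of wedge_1_center in the frame of tray_mouth between -0.072 and 0.072 m and height (world z) of wedge_1_center between 0.019 and 0.029 m and x of wedge_2_center in the frame of tray_mouth between 0.051 and 0.061 m and y of wedge_2_center in the frame of tray_mouth between -0.072 and 0.072 m and height (world z) of wedge_2_center between 0.019 and 0.029 m and x of packed_1_thick in the frame of tray_mouth above 0.1 m and x of packed_2_thick in the frame of tray_mouth below 0.01 m and ((x of wedge_1_thick in the frame of tray_mouth above 0.1 m and x of wedge_2_thick in the frame of tray_mouth below 0.01 m) or (x of wedge_2_thick in the frame of tray_mouth above 0.1 m and x of wedge_1_thick in the frame of tray_mouth below 0.01 m))); the robot touches nothing.
It fails at once if a ring cutter or the roll of tape is pushed more than 30 mm from where it stood (distance of any of ring_cutter_0_center, ring_cutter_1_center, masking_tape_center from where it was at the start of the episode above 0.03 m).
It also fails if it takes over 72 s, if anything falls off the work surface, if the arm or the gripper's body presses on something with over 40 N, if the wrist force passes 120 N, or if a joint passes its speed limit or range.

## Working session

There is one attempt and no reset: what is moved stays moved. The work goes in short steps, Python scripts to look and compute and a tool call to move; the robot and the scene stay as the last step left them, time stands still between calls to the robot, and variables do not carry over. Pictures are saved under pics/ and viewed, and the job is handed in when it is done.

Besides the shell and the picture viewer there is one more tool, called after ">>>" as name(argument=value, ...), one argument or row to a line, values as JSON. drive_tool: Moves the arm, as the interface text tells. Its arguments: {"type":"object","properties":{"series":{"type":"array"},"claw":{"type":"number"},"newtons":{"type":"number"}},"required":["series"]}

```bash
mkdir -p pics; ls; python3 - <<'E'
from plant import arm
import cv2
for n in ("side","top"):
    im=arm.camera(n); cv2.imwrite(f"pics/{n}0.png",im[:,:,::-1])
    c=arm.get_calibration(n); print(n,c["K"],c["pose"])
s=arm.sense(); print(s)
E
```

```text
pics
side [[455.8591218    0.         317.66230966]
 [  0.         455.8591218  200.38040381]
 [  0.           0.           1.        ]] [[ 9.84283046e-01 -7.25503218e-02  1.61007253e-01  3.11824496e+02]
 [-1.76511065e-01 -3.75547190e-01  9.09839630e-01 -1.15306880e+03]
 [-5.54333646e-03 -9.23959284e-01 -3.82450667e-01  5.08200123e+02]
 [ 0.00000000e+00  0.00000000e+00  0.00000000e+00  1.00000000e+00]]
top [[437.04452274   0.         315.5836108 ]
 [  0.         437.04452274 197.76449288]
 [  0.           0.           1.        ]] [[-2.79872363e-02 -9.97596678e-01  6.33844040e-02  4.44458689e+02]
 [-9.99606043e-01  2.77966952e-02 -3.88612488e-03 -9.19623115e+00]
 [ 2.11490831e-03 -6.34681952e-02 -9.97981621e-01  1.21005201e+03]
 [ 0.00000000e+00  0.00000000e+00  0.00000000e+00  1.00000000e+00]]
{'time_s': 0.1, 'q': array([ 1.02122456,  0.38378074,  0.04381614,  1.59940467, -0.01791692,
        1.16120288, -0.04989969]), 'qvel': array([-0.00028825, -0.00222885,  0.00147111, -0.0030516 , -0.00114367,
        0.00124283, -0.00104656]), 'joint_efforts': array([ 2.80460881e-03, -4.34727752e+01,  1.02914527e+00, -2.50456595e+01,
        1.09129489e-02,  5.45775576e-03, -9.59376621e-06]), 'tool_pos': array([ 283.49095442, -584.16937124,  302.60016031]), 'orientation': array([-3.05949293e+00, -7.03244673e-01,  1.00328694e-03]), 'contact_force': array([-0.94966009, -0.5319494 ,  0.01232877]), 'moment': array([ 0.008641  , -0.03882152, -0.00826534]), 'grip_width': 85.78681881420455}
```

View pics/side0.png

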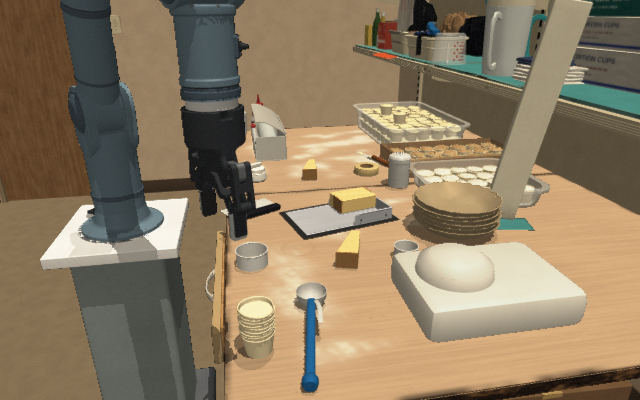

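View pics/top0.png

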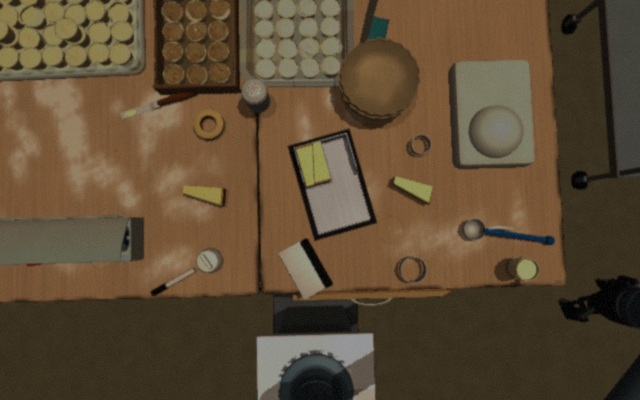

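```bash
cat > h.py <<'E'
import numpy as np, cv2
from plant import arm
def cal(n):
    c=arm.get_calibration(n); return np.array(c["K"]),np.array(c["pose"])
def ray(n,px,z):
    K,P=cal(n); px=np.atleast_2d(np.asarray(px,float))
    d=np.c_[px,np.ones(len(px))]@np.linalg.inv(K).T@P[:3,:3].T
    o=P[:3,3]; t=(z-o[2])/d[:,2]; return o+d*t[:,None]
def proj(n,X):
    K,P=cal(n); X=np.atleast_2d(np.asarray(X,float)); c=(X-P[:3,3])@P[:3,:3]
    u=c@K.T; return u[:,:2]/u[:,2:]
E
python3 - <<'E'
import cv2
im=cv2.imread("pics/top0.png")
c=im[120:250,170:445]; c=cv2.convertScaleAbs(c,alpha=1.3)
cv2.imwrite("pics/topz.png",cv2.resize(c[:, :],(0,0),fx=2.9,fy=2.9,interpolation=cv2.INTER_CUBIC))
im=cv2.imread("pics/side0.png")
cv2.imwrite("pics/sidez.png",cv2.resize(im[150:280,220:420],(0,0),fx=4,fy=4,interpolation=cv2.INTER_CUBIC))
E
```

```text
(no output)
```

View pics/topz.png

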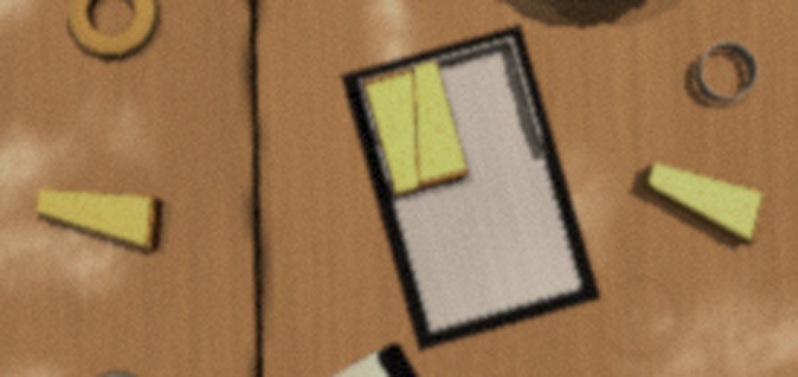

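View pics/sidez.png

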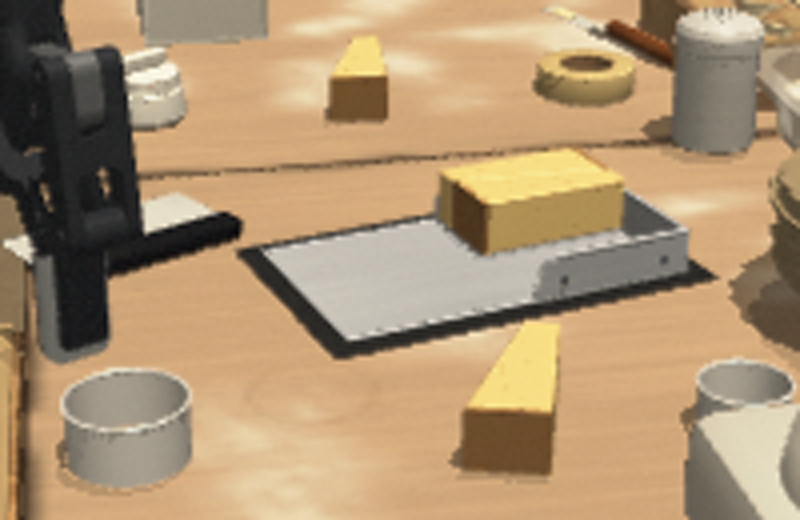

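```bash
cat >> h.py <<'E'
def quads(im,z,n,roi,lo,hi,up=6,minA=60,eps=0.03,save=None):
    """yellow tops: RGB image, returns list of quads in px (4 corners) & world"""
    x0,y0,x1,y1=roi
    c=cv2.resize(im[y0:y1,x0:x1],(0,0),fx=up,fy=up,interpolation=cv2.INTER_CUBIC)
    hsv=cv2.cvtColor(c,cv2.COLOR_RGB2HSV)
    m=cv2.inRange(hsv,lo,hi); m=cv2.morphologyEx(m,cv2.MORPH_OPEN,np.ones((5,5))); m=cv2.morphologyEx(m,cv2.MORPH_CLOSE,np.ones((9,9)))
    if save: cv2.imwrite(save,np.hstack([c[:,:,::-1],cv2.merge([m]*3)]))
    out=[]
    for k in cv2.findContours(m,cv2.RETR_EXTERNAL,cv2.CHAIN_APPROX_NONE)[0]:
        if cv2.contourArea(k)<minA*up*up: continue
        h=cv2.convexHull(k)
        q=None
        for e in np.arange(.01,.15,.005):
            q=cv2.approxPolyDP(h,e*cv2.arcLength(h,True),True)
            if len(q)<=4: break
        q=q[:,0,:].astype(float)
        if len(q)==4:
            # refine by line fits
            pts=k[:,0,:].astype(float); L=[]
            for i in range(4):
                a,b=q[i],q[(i+1)%4]; d=b-a; l=np.linalg.norm(d); d/=l
                t=(pts-a)@d; s=(pts-a)@np.array([-d[1],d[0]])
                w=(t>.12*l)&(t<.88*l)&(abs(s)<1.5*up)
                vx,vy,cx,cy=cv2.fitLine(pts[w].astype(np.float32),cv2.DIST_HUBER,0,.01,.01).ravel()
                L.append(np.cross([cx,cy,1],[cx+vx,cy+vy,1]))
            q=[]
            for i in range(4):
                p=np.cross(L[i-1],L[i]); q.append(p[:2]/p[2])
            q=np.array(q)
        px=(q+.5)/up-.5+[x0,y0]
        out.append((px,ray(n,px,z)))
    return out
def wedge_pose(W):
    """top corners -> center xy, yaw of x axis (thick->thin), end widths"""
    W=W[:,:2]; L=[np.linalg.norm(W[i]-W[(i+1)%4]) for i in range(4)]
    # ends: pair of opposite sides with shorter total
    i=0 if L[0]+L[2]<L[1]+L[3] else 1
    e=[i,i+2]
    if L[e[0]]<L[e[1]]: e=e[::-1]
    A,B=W[e[0]],W[(e[0]+1)%4]; C,D=W[e[1]],W[(e[1]+1)%4]  # A-B thick, C-D thin, B adj C, D adj A
    ang=lambda v:np.degrees(np.arctan2(v[1],v[0]))
    # straight side: more perpendicular to ends
    endd=(B-A)/np.linalg.norm(B-A)
    s1=(C-B)/np.linalg.norm(C-B); s2=(D-A)/np.linalg.norm(D-A)
    return dict(thick=L[e[0]],thin=L[e[1]],sides=(np.linalg.norm(C-B),np.linalg.norm(D-A)),mid=(A+B+C+D)/4,
      yawBC=ang(s1),yawAD=ang(s2),yawend=ang(np.array([endd[1],-endd[0]])),thickmid=(A+B)/2,thinmid=(C+D)/2)
E
python3 - <<'E'
from h import *
np.set_printoptions(precision=1,suppress=True)
im=cv2.imread("pics/top0.png")[:,:,::-1].copy()
hsv=cv2.cvtColor(im,cv2.COLOR_RGB2HSV)
print(hsv[195,200],hsv[187,412],hsv[170,313],hsv[200,270],hsv[192,223], hsv[190,335])
for i,(r,z) in enumerate([((175,175,235,215),38),((380,170,440,210),38),((285,125,345,195),43)]):
    for px,W in quads(im,z,"top",r,(23,90,90),(45,255,255),save=f"pics/m{i}.png"):
        print(px.round(1).tolist()); print(W[:,:2]); 
        if len(W)==4: print(wedge_pose(W))
# tape & rings
for n,px,z in (("tape",(209,124),24),("ring1",(418,145),31),("ring0",(410,269),36)): print(n,ray("top",px,z))
E
```

```text
[ 25 133 151] [ 29 110 151] [ 24 134 122] [ 14 139 123] [ 15 186  59] [ 18  37 139]
[[183.3, 185.6], [220.8, 187.8], [219.4, 204.1], [182.9, 192.4]]
[[561.7 341.2]
 [552.8 240.3]
 [509.  244.7]
 [543.3 342.4]]
{'thick': np.float64(43.970001971270804), 'thin': np.float64(18.44339513997261), 'sides': (np.float64(103.528708057556), np.float64(101.23701412897555)), 'mid': array([541.7, 292.1]), 'yawBC': np.float64(70.67865000171489), 'yawAD': np.float64(84.95418722292635), 'yawend': np.float64(84.31969498556282), 'thickmid': array([530.9, 242.5]), 'thinmid': array([552.5, 341.8])}
[[395.0, 175.7], [432.4, 186.0], [428.3, 202.6], [393.0, 183.0]]
[[ 572.4 -229.6]
 [ 541.7 -329.2]
 [ 497.5 -316.1]
 [ 552.9 -223.3]]
{'thick': np.float64(46.127864110418614), 'thin': np.float64(20.503324166627934), 'sides': (np.float64(108.18100083320074), np.float64(104.16089259843622)), 'mid': array([ 541.1, -274.5]), 'yawBC': np.float64(59.16752906554531), 'yawAD': np.float64(72.86868518618678), 'yawend': np.float64(73.61302597998102), 'thickmid': array([ 519.6, -322.7]), 'thinmid': array([ 562.7, -226.4])}
[[320.0, 141.4], [330.2, 176.8], [305.9, 186.2], [295.4, 149.2]]
[[670.5 -30. ]
 [573.8 -54.6]
 [550.3  11.4]
 [651.2  36.9]]
{'thick': np.float64(70.06692745937544), 'thin': np.float64(69.67384661432273), 'sides': (np.float64(104.08015907272973), np.float64(99.75659153805425)), 'mid': array([611.4,  -9.1]), 'yawBC': np.float64(14.175935869878014), 'yawAD': np.float64(14.243272492030046), 'yawend': np.float64(19.600862939248984), 'thickmid': array([562. , -21.6]), 'thinmid': array([660.8,   3.4])}
tape [[730.9 273.2  24. ]]
ring1 [[ 655.6 -296.9   31. ]]
ring0 [[ 321.8 -260.    36. ]]
```

```bash
python3 - <<'E'
from h import *
np.set_printoptions(precision=1,suppress=True)
im=cv2.imread("pics/top0.png")[:,:,::-1].copy()
up=6;x0,y0,x1,y1=280,122,385,246
c=cv2.resize(im[y0:y1,x0:x1],(0,0),fx=up,fy=up,interpolation=cv2.INTER_CUBIC)
hsv=cv2.cvtColor(c,cv2.COLOR_RGB2HSV)
m=((hsv[:,:,1]<75)&(hsv[:,:,2]>85)).astype(np.uint8)*255
d=((hsv[:,:,2]<60)).astype(np.uint8)*255
cv2.imwrite("pics/tr.png",cv2.resize(np.hstack([c[:,:,::-1],cv2.merge([m]*3),cv2.merge([d]*3)]),(0,0),fx=.42,fy=.42))
def fit(mask,nm,z):
    k=max(cv2.findContours(mask,cv2.RETR_EXTERNAL,cv2.CHAIN_APPROX_NONE)[0],key=cv2.contourArea)
    (r)=cv2.minAreaRect(k); q=cv2.boxPoints(r); px=(q+.5)/up-.5+[x0,y0]
    W=ray("top",px,z)[:,:2]; print(nm,px,W,[np.linalg.norm(W[i]-W[i-1]) for i in range(4)])
    for i in range(4):
        v=W[i]-W[i-1]; print(np.degrees(np.arctan2(v[1],v[0])))
fit(d,"mat",0)
fit(m,"steel",5)
E
```

```text
mat [[287.2 145.7]
 [349.6 128. ]
 [376.5 222.6]
 [314.1 240.4]] [[ 669.2   61.3]
 [ 714.5 -114.7]
 [ 447.7 -180.3]
 [ 403.8   -6.5]] [np.float64(273.9617283280168), np.float64(181.7212921142417), np.float64(274.7647017656998), np.float64(179.25083299985835)]
14.335832215696682
-75.55188913078787
-166.1793691308943
104.19654604614682
steel [[293.9 150.9]
 [346.3 135.8]
 [370.4 219.2]
 [318.1 234.3]] [[ 653.2   42.6]
 [ 691.7 -104.3]
 [ 457.8 -163.1]
 [ 420.3  -17.9]] [np.float64(240.66885515913697), np.float64(151.85468843558266), np.float64(241.26935835401812), np.float64(150.03491756381234)]
14.555153186207898
-75.30528827327268
-165.8769362005702
104.4697023228503
```

View pics/tr.png

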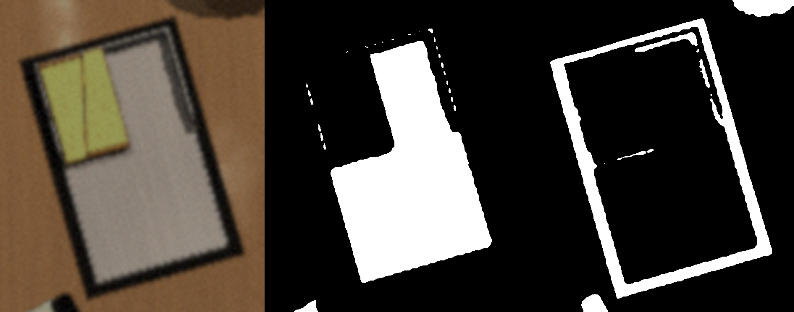

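```bash
python3 - <<'E'
from h import *
np.set_printoptions(precision=1,suppress=True)
im=cv2.imread("pics/side0.png")[:,:,::-1].copy()
hsv=cv2.cvtColor(im,cv2.COLOR_RGB2HSV); print(hsv[245,347],hsv[260,347],hsv[180,308] if 0 else hsv[164,311],hsv[172,308])
for i,(r,z) in enumerate([((295,152,325,185),38),((325,222,370,275),38),((325,182,380,215),43)]):
    for px,W in quads(im,z,"side",r,(10,100,190),(30,255,255),minA=20,save=f"pics/s{i}.png"):
        print(px.round(1).tolist()); print(W[:,:2]); 
        if len(W)==4: print(wedge_pose(W))
# tray/wedge model projection overlay check
def R(a): a=np.radians(a); return np.array([[np.cos(a),-np.sin(a)],[np.sin(a),np.cos(a)]])
t=np.array([565.5,-58.2]); P=np.array([[-130,-75],[-130,75],[0,72],[0,-72],[111,-72],[111,72]],float)@R(14.3).T+t
for n in("side","top"): print(n,proj(n,np.c_[P,np.full(6,5.)]).tolist())
E
```

```text
[ 23 118 247] [ 15 156 106] [ 23 120 247] [ 15 153 113]
[[324.4, 170.4], [324.4, 184.4], [294.6, 184.4], [294.6, 179.6]]
[[575.3 208.4]
 [551.   82.8]
 [464.7  99.6]
 [470.1 140.9]]
{'thick': np.float64(128.0039384258238), 'thin': np.float64(41.64065715541694), 'sides': (np.float64(87.9568080770841), np.float64(125.05769870429427)), 'mid': array([515.3, 132.9]), 'yawBC': np.float64(168.9829229679182), 'yawAD': np.float64(-147.29046304552756), 'yawend': np.float64(169.04890271197553), 'thickmid': array([563.2, 145.6]), 'thinmid': array([467.4, 120.2])}
[[327.4, 154.0], [308.5, 167.1], [294.6, 161.6], [294.6, 160.5]]
[[620.5 385.1]
 [530.6 252.3]
 [493.6 320. ]
 [495.3 332.2]]
{'thick': np.float64(160.43141991913078), 'thin': np.float64(12.332228440194696), 'sides': (np.float64(77.13162082972727), np.float64(135.98476372984575)), 'mid': array([535. , 322.4]), 'yawBC': np.float64(118.60147312900082), 'yawAD': np.float64(-157.11190933127574), 'yawend': np.float64(145.8925802683897), 'thickmid': array([575.6, 318.7]), 'thinmid': array([494.5, 326.1])}
[[369.4, 225.5], [369.4, 274.4], [324
[... 1288 characters left out ...]
61.2]), 'yawBC': np.float64(-11.033447549090848), 'yawAD': np.float64(3.238300986186914), 'yawend': np.float64(-10.970448830823827), 'thickmid': array([548.4,  66.6]), 'thinmid': array([710.7,  55.8])}
side [[306.2165262408907, 234.057163238442], [284.5975865265176, 211.60406194517907], [328.0518560611332, 204.07159110612386], [352.3893589852495, 223.88592595858896], [389.20574317805557, 216.2528197570631], [362.290266923422, 197.7615701222581]]
top [[370.3195509070019, 219.05126762512336], [317.9639270783967, 234.02116604337675], [306.1147367691997, 188.38457954516696], [356.0799172583815, 174.21131018480548], [344.9481301819797, 136.13070126117617], [295.2331483922197, 150.13813751955826]]
```

```bash
python3 - <<'E'
import cv2,numpy as np
a=[cv2.resize(cv2.imread(f"pics/s{i}.png"),(390,260)) for i in range(3)]
cv2.imwrite("pics/ss.png",np.vstack(a)[:600])
E
python3 - <<'E'
from h import *
np.set_printoptions(precision=1,suppress=True)
im=cv2.imread("pics/side0.png")[:,:,::-1].copy()
for i,(r,z) in enumerate([((295,152,325,185),38),((325,222,370,275),38),((325,182,380,215),43)]):
    for px,W in quads(im,z,"side",r,(20,90,150),(32,255,255),minA=20,save=f"pics/s{i}.png"):
        print(px.round(1).tolist()); print(W[:,:2]); 
        if len(W)==4: print(wedge_pose(W))
a=[cv2.resize(cv2.imread(f"pics/s{i}.png"),(400,200)) for i in range(3)]
# overlay of tray points
o=cv2.resize(im[180:250,270:410],(0,0),fx=5,fy=5,interpolation=cv2.INTER_CUBIC)[:,:,::-1].copy()
for p in [(306.2,234),(284.6,211.6),(328,204),(352.4,223.9),(389.2,216.2)]: cv2.circle(o,(int((p[0]-270+.5)*5),int((p[1]-180+.5)*5)),3,(0,0,255),1)
cv2.imwrite("pics/ss.png",np.vstack([np.hstack(a[:2]),cv2.resize(o,(800,400))]))
E
```

```text
[[314.0, 158.5], [316.1, 168.6], [302.2, 168.3], [308.0, 159.1]]
[[564.5 342.2]
 [552.4 231.4]
 [508.4 243.3]
 [542.9 338.6]]
{'thick': np.float64(45.580611200519414), 'thin': np.float64(21.947282298019037), 'sides': (np.float64(101.31713373254652), np.float64(111.43365344442242)), 'mid': array([542.1, 288.9]), 'yawBC': np.float64(70.14015891607744), 'yawAD': np.float64(83.77120328958775), 'yawend': np.float64(74.81187777875104), 'thickmid': array([530.4, 237.3]), 'thinmid': array([553.7, 340.4])}
[[359.2, 230.5], [358.1, 251.7], [336.1, 251.2], [350.7, 229.8]]
[[ 572.3 -232.8]
 [ 543.7 -330.4]
 [ 498.5 -319.8]
 [ 553.7 -225.6]]
{'thick': np.float64(46.468157924419415), 'thin': np.float64(19.98717413771048), 'sides': (np.float64(109.21242481580326), np.float64(101.69350026414607)), 'mid': array([ 542. , -277.1]), 'yawBC': np.float64(59.63309323181558), 'yawAD': np.float64(73.66218551033474), 'yawend': np.float64(76.89348206414306), 'thickmid': array([ 521.1, -325.1]), 'thinmid': array([ 563. , -229.2])}
[[373.1, 195.8], [343.1, 200.8], [329.7, 192.1], [362.7, 186.2]]
[[662.1 -42.9]
 [573.7 -61.9]
 [551.3   6.4]
 [653.8  33.8]]
{'thick': np.float64(77.1169560778887), 'thin': np.float64(71.85499630437666), 'sides': (np.float64(90.37451985131531), np.float64(106.08297728093571)), 'mid': array([610.2, -16.2]), 'yawBC': np.float64(-167.85549108647788), 'yawAD': np.float64(-165.02661263661753), 'yawend': np.float64(-173.8497252323993), 'thickmid': array([657.9,  -4.6]), 'thinmid': array([562.5, -27.8])}
```

View pics/ss.png

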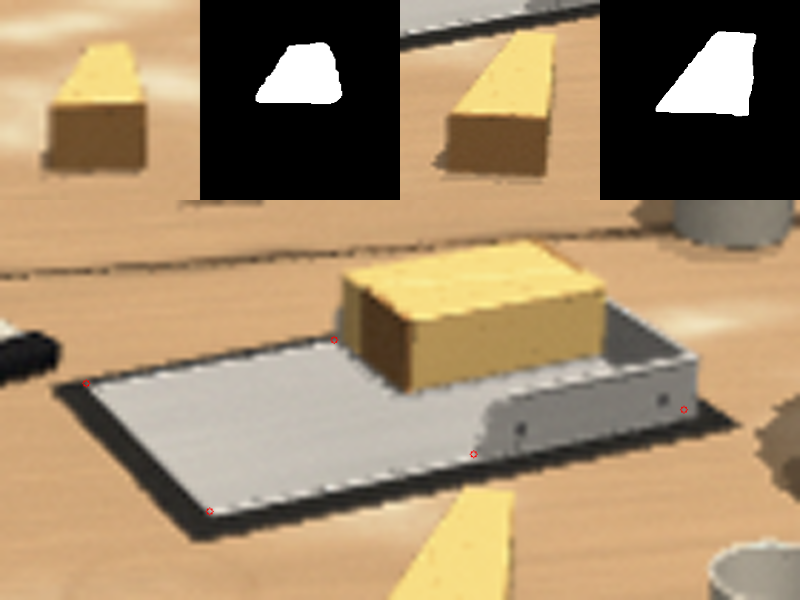

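```bash
cat >> h.py <<'E'
from scipy.spatial.transform import Rotation as Ro
T0=np.array([565.5,-59.0]); TY=14.3
def r2(a): a=np.radians(a); return np.array([[np.cos(a),-np.sin(a)],[np.sin(a),np.cos(a)]])
def tray2w(p): return T0+r2(TY)@np.asarray(p,float)
def w2tray(p): return r2(TY).T@(np.asarray(p,float)[:2]-T0)
def st():
    s=arm.sense(); R=Ro.from_rotvec(s["orientation"]).as_matrix()
    yaw=np.degrees(np.arctan2(R[1,0],R[0,0]))
    print("t%.2f pos"%s["time_s"],s["tool_pos"].round(1),"yaw %.1f"%yaw,"tilt %.2f"%np.degrees(np.arccos(-R[2,2])),"F",s["contact_force"].round(1),"grip %.1f"%s["grip_width"],"q7 %.2f"%s["q"][6],"tray",w2tray(s["tool_pos"]).round(1))
    return s,R,yaw
def go(xyz,yaw=None):
    s,R,y=st(); 
    if yaw is not None:
        d=(yaw-y+180)%360-180; print("roll total %.4f rad"%(-np.radians(d)))
        R=Ro.from_euler("z",d,degrees=True).as_matrix()@R
    print("tool shift mm after roll",(R.T@(np.asarray(xyz)-s["tool_pos"])).round(1))
E
python3 -c "
from h import *
go([554.9,-245.2,150],66.5)"
```

```text
t0.10 pos [ 283.5 -584.2  302.6] yaw 25.9 tilt 0.14 F [-0.9 -0.5  0. ] grip 85.8 q7 -0.05 tray [-403.  -439.2]
roll total -0.7088 rad
tool shift mm after roll [419.1 114.1 152.3]
```

>>> drive_tool(
  series=[
    [0,0,0,-0.177],
    [0,0,0,-0.177],
    [0,0,0,-0.177],
    [0,0,0,-0.178],
    [0.035,0.0095,0.004,0],
    [0.035,0.0095,0.008,0],
    [0.035,0.0095,0.012,0],
    [0.035,0.0095,0.012,0],
    [0.035,0.0095,0.012,0],
    [0.035,0.0095,0.014,0],
    [0.035,0.0095,0.015,0],
    [0.035,0.0095,0.015,0],
    [0.035,0.0095,0.015,0],
    [0.035,0.0095,0.015,0],
    [0.035,0.0095,0.015,0],
    [0.034,0.0096,0.015,0],
    [0,0,0,0],
    [0,0,0,0],
  ],
  claw=0,
  newtons=60,
)

```text
time_s: 2.35
tool_pos: [554.7, -246.7, 151.6]
orientation: [-2.627, -1.722, 0.002]
contact_force: [0.0, -0.3, -1.1]
grip_width: 85.5
```

```bash
python3 - <<'E'
from h import *
go([554.9,-245.2,76],66.5)
for n in("top","side"): cv2.imwrite(f"pics/{n}1.png",arm.camera(n)[:,:,::-1])
a=cv2.imread("pics/top1.png")[130:260,300:460];b=cv2.imread("pics/side1.png")[100:290,250:450]
cv2.imwrite("pics/v1.png",np.hstack([cv2.resize(a,(400,325)),cv2.resize(b,(342,325))]))
E
```

```text
t2.35 pos [ 554.7 -246.7  151.6] yaw 66.5 tilt 0.08 F [ 0.  -0.3 -1.1] grip 85.5 q7 -0.17 tray [ -56.8 -179.3]
roll total -0.0001 rad
tool shift mm after roll [ 1.5 -0.4 75.6]
```

View pics/v1.png

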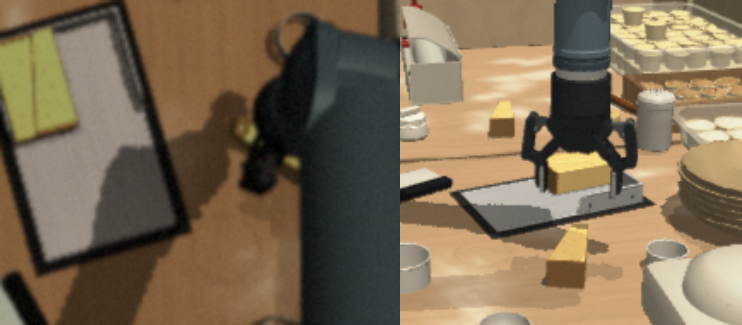

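>>> drive_tool(
  series=[
    [0.0005,0,0.02,0],
    [0.0005,0,0.02,0],
    [0.0005,0,0.02,0],
    [0,0,0.0155,0],
    [0,0,0,0],
  ],
)

```text
time_s: 3.08
tool_pos: [554.6, -243.9, 74.0]
orientation: [-2.624, -1.721, 0.004]
contact_force: [-0.1, -0.0, -0.6]
grip_width: 85.5
```

>>> drive_tool(
  series=[
    [0,0,0,0],
    [0,0,0,0],
    [0,0,0,0],
    [0,0,0,0],
    [0,0,0,0],
    [0,0,0,0],
    [0,0,0,0],
    [0,0,0,0],
  ],
  claw=255,
  newtons=50,
)

```text
time_s: 4.08
tool_pos: [556.8, -244.9, 77.4]
orientation: [2.626, 1.722, 0.001]
contact_force: [-1.0, -0.4, 5.2]
grip_width: 27.5
```

```bash
python3 - <<'E'
from h import *
st()
for n in("top","side"): cv2.imwrite(f"pics/{n}2.png",arm.camera(n)[:,:,::-1])
a=cv2.imread("pics/top2.png")[130:260,300:460];b=cv2.imread("pics/side2.png")[180:290,300:400]
cv2.imwrite("pics/v2.png",np.hstack([cv2.resize(a,(400,325)),cv2.resize(b,(300,325))]))
E
```

```text
t4.08 pos [ 556.8 -244.9   77.4] yaw 66.5 tilt 0.10 F [-1.  -0.4  5.2] grip 27.5 q7 -0.20 tray [ -54.3 -178. ]
```

View pics/v2.png

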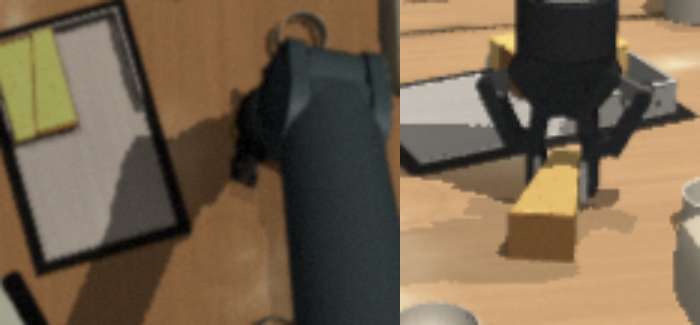

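>>> drive_tool(
  series=[
    [0,0,-0.02,0],
    [0,0,-0.03,0],
    [0,0,-0.02,-0.176],
    [0,0,0,-0.176],
    [0,0,0,-0.176],
    [0,0,0,-0.176],
    [0,0,0,-0.176],
    [0,0,0,-0.176],
    [0,0,0,-0.176],
    [0,0,0,-0.176],
    [0,0,0,-0.176],
    [0,0,0,-0.176],
    [0,0,0,-0.176],
    [0,0,0,-0.178],
    [0,0,0,0],
  ],
)

```text
time_s: 6.05
tool_pos: [555.4, -244.9, 146.4]
orientation: [0.205, -3.134, -0.0]
contact_force: [-0.8, 0.3, -0.6]
grip_width: 27.4
```

```bash
python3 - <<'E'
from h import *
go([*tray2w([-97,-17.2]),110],187.65)
E
```

```text
t6.05 pos [ 555.4 -244.9  146.4] yaw -172.5 tilt 0.06 F [-0.8  0.3 -0.6] grip 27.4 q7 1.71 tray [ -55.7 -177.6]
roll total -0.0028 rad
tool shift mm after roll [ 59.5 154.5  36.5]
```

>>> drive_tool(
  series=[
    [0.0059,0.0154,0,-0.003],
    [0.0059,0.0154,0,0],
    [0.006,0.0155,0,0],
    [0.006,0.0155,0,0],
    [0.006,0.0155,0,0],
    [0.006,0.0155,0,0],
    [0.006,0.0155,0.005,0],
    [0.006,0.0155,0.005,0],
    [0.006,0.0154,0.01,0],
    [0.0057,0.0153,0.016,0],
    [0,0,0,0],
    [0,0,0,0],
  ],
)

```text
time_s: 7.55
tool_pos: [476.6, -99.9, 110.5]
orientation: [-0.214, 3.134, -0.0]
contact_force: [-0.4, -0.4, -0.5]
grip_width: 27.5
```

```bash
python3 - <<'E'
from h import *
go([*tray2w([-97,-17.2]),83.5],187.65)
for n in("top","side"): cv2.imwrite(f"pics/{n}3.png",arm.camera(n)[:,:,::-1])
a=cv2.imread("pics/top3.png")[120:250,270:430];b=cv2.imread("pics/side3.png")[140:260,260:410]
cv2.imwrite("pics/v3.png",np.hstack([cv2.resize(a,(400,325)),cv2.resize(b,(400,325))]))
E
```

```text
t7.55 pos [476.6 -99.9 110.5] yaw -172.2 tilt 0.03 F [-0.4 -0.4 -0.5] grip 27.5 q7 1.45 tray [-96.3 -17.7]
roll total 0.0026 rad
tool shift mm after roll [ 0.8  0.4 27. ]
```

View pics/v3.png

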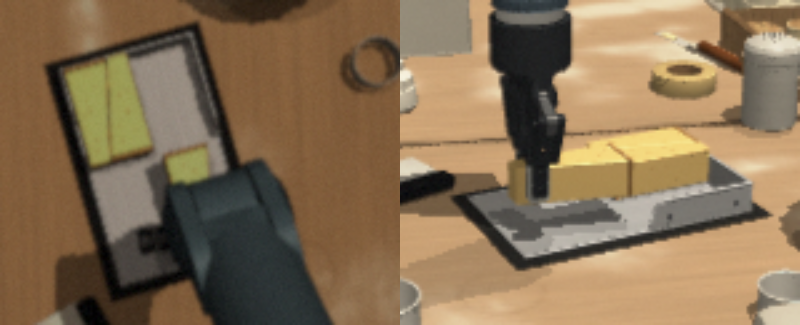

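```bash
python3 - <<'E'
from h import *
np.set_printoptions(precision=1,suppress=True)
im=cv2.imread("pics/top3.png")[:,:,::-1].copy()
for r,z in [((325,170,365,195),71),((285,125,335,190),43)]:
  for px,W in quads(im,z,"top",r,(23,80,80),(45,255,255),minA=30,save="pics/q.png"):
    print(px.tolist(),[w2tray(w).round(1).tolist() for w in W])
c=cv2.resize(im[130:210,290:370],(640,640),interpolation=cv2.INTER_CUBIC)[:600]
cv2.imwrite("pics/c3.png",c[:,:,::-1])
E
```

```text
[[352.423433306079, 178.01488542578818], [353.1529992954517, 191.87060537862936], [338.139166165081, 193.11725628071324], [335.2077518868414, 183.0882848202187]] [[-12.6, -51.0], [-48.0, -42.7], [-40.4, -4.0], [-13.0, -4.0]]
[[328.2898077162396, 169.58333333333334], [330.44463945935166, 177.6476054529233], [324.5833331209008, 179.19322240057866], [324.5833335409624, 169.58333333333334]] [[26.1, 3.7], [4.1, 4.1], [4.4, 20.0], [28.8, 13.0]]
[[319.9280531387767, 140.57368193087302], [330.5892380622912, 177.3612570978254], [305.5255227619444, 184.98166264287676], [295.34163875417477, 149.68171723930763]] [[111.2, 1.8], [7.5, 1.7], [6.1, 72.0], [105.5, 72.3]]
```

View pics/c3.png

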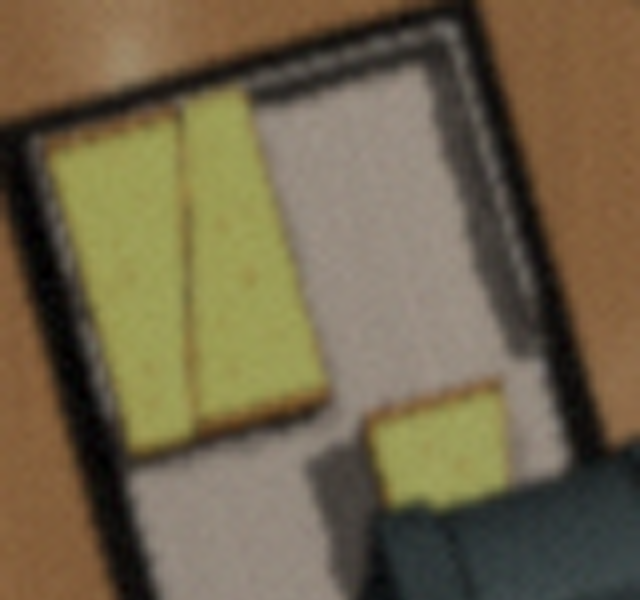

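>>> drive_tool(
  series=[
    [0,0,0.012,0],
    [0,0,0.0125,0],
    [0,0,0.001,0],
    [-0.0098,0.00145,0,0],
    [-0.0098,0.00145,0,0],
    [-0.0098,0.00145,0,0],
    [-0.0098,0.00145,0,0],
    [-0.0098,0.00145,0,0],
    [-0.0098,0.00145,0,0],
    [-0.0098,0.00145,0,0],
    [-0.0098,0.00145,0,0],
    [0,0,0,0],
    [0,0,0,0],
  ],
)

```text
time_s: 9.28
tool_pos: [551.9, -77.5, 84.7]
orientation: [0.214, -3.133, 0.0]
contact_force: [-0.5, 0.2, -0.6]
grip_width: 27.7
```

```bash
python3 - <<'E'
from h import *
st()
for n in("top","side"): cv2.imwrite(f"pics/{n}4.png",arm.camera(n)[:,:,::-1])
a=cv2.imread("pics/top4.png")[120:250,270:430];b=cv2.imread("pics/side4.png")[140:260,260:410]
cv2.imwrite("pics/v4.png",np.hstack([cv2.resize(a,(400,325)),cv2.resize(b,(400,325))]))
E
```

```text
t9.28 pos [551.9 -77.5  84.7] yaw -172.2 tilt 0.05 F [-0.5  0.2 -0.6] grip 27.7 q7 1.36 tray [-17.8 -14.6]
```

View pics/v4.png

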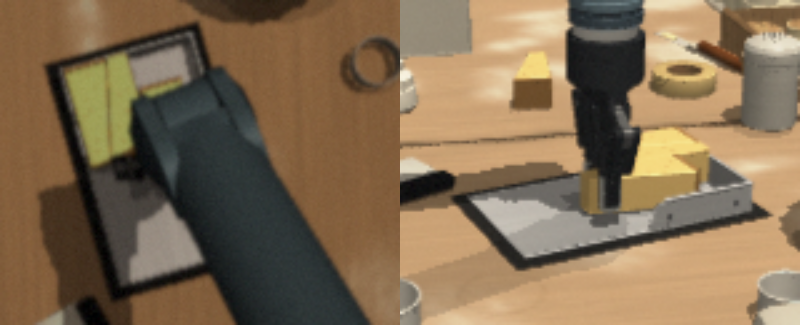

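>>> drive_tool(
  series=[
    [0,0,0.0015,0],
    [0,0,0,0],
    [0,0,0,0],
  ],
)

```text
time_s: 9.75
tool_pos: [552.1, -77.5, 83.4]
orientation: [0.214, -3.134, 0.0]
contact_force: [0.2, 0.0, -1.4]
grip_width: 27.5
```

>>> drive_tool(
  series=[
    [0,0,0,0],
    [0,0,0,0],
    [0,0,0,0],
    [0,0,0,0],
    [0.007,-0.001,0,0],
    [0.015,-0.0027,0,0],
    [0.015,-0.0027,0,0],
    [0.012,-0.003,0,0],
    [0,-0.002,0,-0.115],
    [0,0,0,0],
  ],
  claw=0,
)

```text
time_s: 11.0
tool_pos: [504.6, -96.1, 83.4]
orientation: [0.39, -3.117, 0.0]
contact_force: [0.2, 0.1, 0.2]
grip_width: 85.3
```

>>> drive_tool(
  series=[
    [0,0,0,0],
    [0,0,0,0],
    [0,0,0,0],
    [0,0,0,0],
    [0,0,0,0],
    [0,0,0,0],
    [0,0,0,0],
  ],
  claw=255,
)

```text
time_s: 11.88
tool_pos: [505.2, -95.4, 83.4]
orientation: [-0.394, 3.117, 0.0]
contact_force: [-0.1, -0.9, 0.3]
grip_width: -0.0
```

```bash
python3 - <<'E'
from h import *
go([*tray2w([-20,-20]),84],194.3)
for n in("top","side"): cv2.imwrite(f"pics/{n}5.png",arm.camera(n)[:,:,::-1])
a=cv2.imread("pics/top5.png")[120:250,270:430];b=cv2.imread("pics/side5.png")[140:260,260:410]
cv2.imwrite("pics/v5.png",np.hstack([cv2.resize(a,(400,325)),cv2.resize(b,(400,325))]))
E
```

```text
t11.88 pos [505.2 -95.4  83.4] yaw -165.6 tilt 0.00 F [-0.1 -0.9  0.3] grip -0.0 q7 1.49 tray [-67.4 -20.4]
roll total 0.0017 rad
tool shift mm after roll [-47.4   0.4  -0.6]
```

View pics/v5.png

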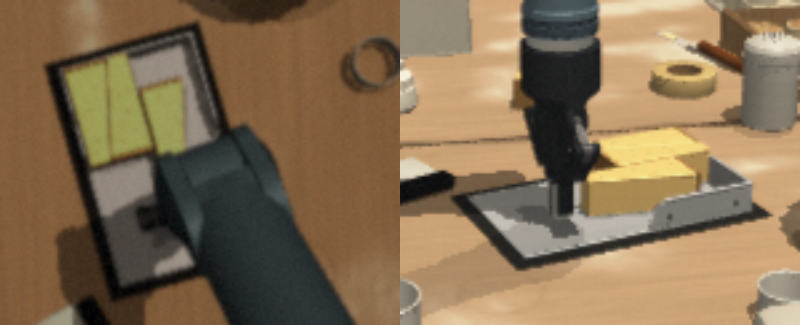

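>>> drive_tool(
  series=[
    [-0.006,0,0,0],
    [-0.006,0,0,0],
    [-0.006,0,0,0],
    [-0.006,0,0,0],
    [-0.006,0,0,0],
    [-0.006,0,0,0],
    [-0.004,0,0,0],
    [0,0,0,0],
  ],
)

```text
time_s: 12.98
tool_pos: [544.5, -85.2, 83.5]
orientation: [-0.394, 3.116, 0.0]
contact_force: [-1.0, 0.1, 0.2]
grip_width: 0.3
```

```bash
python3 - <<'E'
from h import *
st()
for n in("top","side"): cv2.imwrite(f"pics/{n}6.png",arm.camera(n)[:,:,::-1])
a=cv2.imread("pics/top6.png")[120:250,270:430];b=cv2.imread("pics/side6.png")[140:260,260:410]
cv2.imwrite("pics/v6.png",np.hstack([cv2.resize(a,(400,325)),cv2.resize(b,(400,325))]))
E
```

```text
t12.97 pos [544.5 -85.2  83.5] yaw -165.6 tilt 0.04 F [-1.   0.1  0.2] grip 0.3 q7 1.47 tray [-26.8 -20.2]
```

View pics/v6.png

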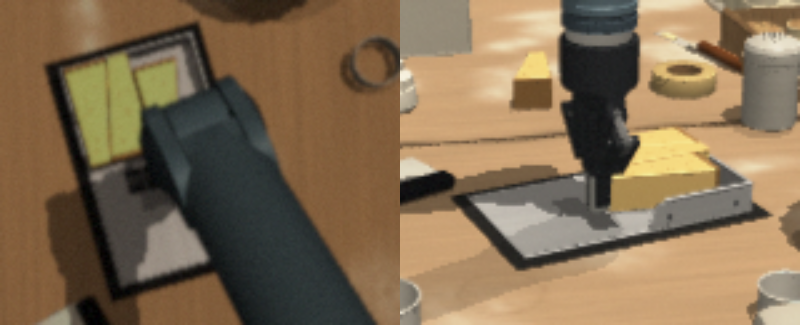

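>>> drive_tool(
  series=[
    [-0.004,0,0,0],
    [-0.004,0,0,0],
    [-0.003,0,0,0],
    [-0.002,0,0,0],
    [0,0,0,0],
    [0,0,0,0],
  ],
)

```text
time_s: 13.82
tool_pos: [556.6, -82.2, 83.4]
orientation: [-0.394, 3.117, 0.0]
contact_force: [0.0, -0.6, 0.3]
grip_width: 0.0
```

>>> drive_tool(
  series=[
    [-0.002,0,0,0],
    [-0.002,0,0,0],
    [0,0,0,0],
  ],
)

```text
time_s: 14.2
tool_pos: [560.8, -81.1, 83.5]
orientation: [-0.394, 3.116, 0.0]
contact_force: [0.3, 0.7, 1.1]
grip_width: 0.1
```

```bash
python3 - <<'E'
from h import *
st()
for n in("top","side"): cv2.imwrite(f"pics/{n}7.png",arm.camera(n)[:,:,::-1])
a=cv2.imread("pics/top7.png")[120:250,270:430];b=cv2.imread("pics/side7.png")[140:260,260:410]
cv2.imwrite("pics/v7.png",np.hstack([cv2.resize(a,(400,325)),cv2.resize(b,(400,325))]))
E
```

```text
t14.20 pos [560.8 -81.1  83.5] yaw -165.6 tilt 0.03 F [0.3 0.7 1.1] grip 0.1 q7 1.46 tray [-10.1 -20.3]
```

View pics/v7.png

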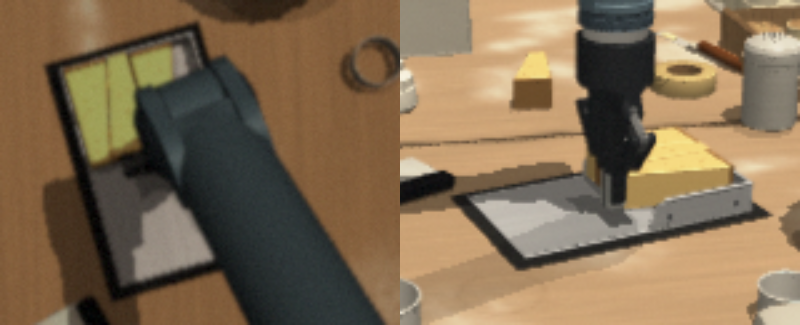

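>>> drive_tool(
  series=[
    [-0.0015,0,0,0],
    [0,0,0,0],
  ],
)

```text
time_s: 14.55
tool_pos: [562.0, -80.8, 83.4]
orientation: [-0.394, 3.117, 0.0]
contact_force: [0.5, 0.0, -0.4]
grip_width: 0.0
```

>>> drive_tool(
  series=[
    [-0.0015,0,0,0],
    [0,0,0,0],
  ],
)

```text
time_s: 14.8
tool_pos: [563.6, -80.4, 83.4]
orientation: [-0.394, 3.117, 0.0]
contact_force: [0.0, 0.8, 1.0]
grip_width: 0.1
```

>>> drive_tool(
  series=[
    [-0.0015,0,0,0],
    [0,0,0,0],
  ],
)

```text
time_s: 15.05
tool_pos: [563.8, -80.3, 83.1]
orientation: [0.393, -3.114, 0.0]
contact_force: [-3.6, -0.4, 1.6]
grip_width: 0.3
```

```bash
python3 - <<'E'
from h import *
np.set_printoptions(precision=1,suppress=True)
st()
im=arm.camera("top");cv2.imwrite("pics/top8.png",im[:,:,::-1])
im=arm.camera("side");cv2.imwrite("pics/side8.png",im[:,:,::-1])
a=cv2.imread("pics/top8.png")[130:195,285:365];b=cv2.imread("pics/side8.png")[170:230,320:400]
cv2.imwrite("pics/v8.png",np.hstack([cv2.resize(a,(400,325),interpolation=2),cv2.resize(b,(400,300),interpolation=2)[:325].copy() if 0 else cv2.resize(b,(400,325),interpolation=2)]))
E
```

```text
t15.05 pos [563.8 -80.3  83.1] yaw -165.6 tilt 0.15 F [-3.6 -0.4  1.6] grip 0.3 q7 1.46 tray [ -6.9 -20.3]
```

View pics/v8.png

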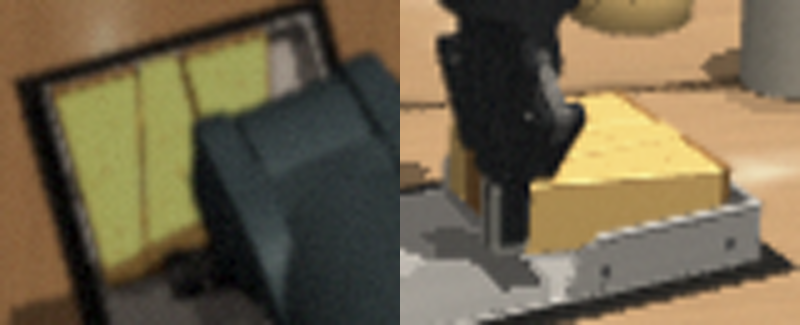

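>>> drive_tool(
  series=[
    [-0.001,0,0,0],
    [0,0,0,0],
    [0.012,0,0,0],
    [0.018,0,0,0],
    [0.01,0,-0.02,0],
    [0,0,-0.04,-0.185],
    [0,0,-0.04,-0.185],
    [0,0,-0.02,-0.185],
    [0,0,0,-0.185],
    [0,0,0,-0.185],
    [0,0,0,-0.183],
    [0,0,0,0],
  ],
)

```text
time_s: 16.65
tool_pos: [527.5, -89.8, 203.6]
orientation: [-1.97, 2.444, -0.001]
contact_force: [-0.1, -0.0, -0.1]
grip_width: -0.2
```

```bash
python3 - <<'E'
from h import *
go([533.7,252.1,150],257.85)
im=arm.camera("top");cv2.imwrite("pics/top9.png",im[:,:,::-1])
im=arm.camera("side");cv2.imwrite("pics/side9.png",im[:,:,::-1])
a=cv2.imread("pics/top9.png")[130:195,285:365];b=cv2.imread("pics/side9.png")[170:230,320:400]
cv2.imwrite("pics/v9.png",np.hstack([cv2.resize(a,(400,325),interpolation=2),cv2.resize(b,(400,325),interpolation=2)]))
E
```

```text
t16.65 pos [527.5 -89.8 203.6] yaw -102.2 tilt 0.14 F [-0.1 -0.  -0.1] grip -0.2 q7 2.60 tray [-44.4 -20.5]
roll total -0.0017 rad
tool shift mm after roll [-335.5   66.    53.9]
```

View pics/v9.png

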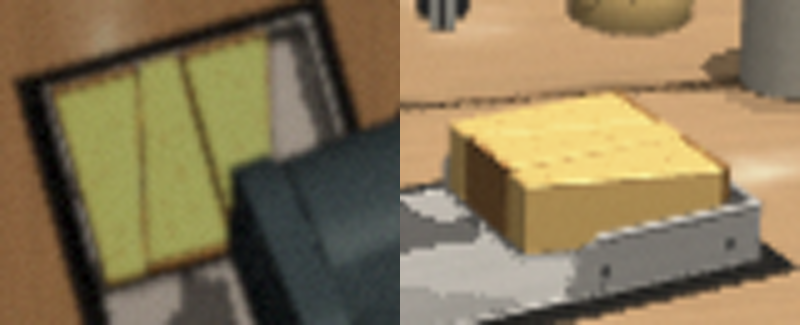

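>>> drive_tool(
  series=[
    [-0.028,0.0055,0,0],
    [-0.028,0.0055,0,0],
    [-0.028,0.0055,0,0],
    [-0.028,0.0055,0,0],
    [-0.028,0.0055,0,0],
    [-0.028,0.0055,0,0],
    [-0.028,0.0055,0.009,0],
    [-0.028,0.0055,0.009,0],
    [-0.028,0.0055,0.009,0],
    [-0.028,0.0055,0.009,0],
    [-0.028,0.0055,0.009,0],
    [-0.0275,0.0055,0.009,0],
    [0,0,0,0],
    [0,0,0,0],
  ],
  claw=0,
)

```text
time_s: 18.5
tool_pos: [533.3, 251.4, 149.4]
orientation: [1.973, -2.445, 0.002]
contact_force: [-0.3, -0.6, 0.3]
grip_width: 85.3
```

```bash
python3 - <<'E'
from h import *
go([533.7,252.1,77],257.85)
im=arm.camera("top");cv2.imwrite("pics/top10.png",im[:,:,::-1])
im=arm.camera("side");cv2.imwrite("pics/side10.png",im[:,:,::-1])
a=cv2.imread("pics/top10.png")[120:250,170:330];b=cv2.imread("pics/side10.png")[90:210,250:400]
cv2.imwrite("pics/v10.png",np.hstack([cv2.resize(a,(400,325),interpolation=2),cv2.resize(b,(400,325),interpolation=2)]))
E
```

```text
t18.50 pos [533.3 251.4 149.4] yaw -102.2 tilt 0.06 F [-0.3 -0.6  0.3] grip 85.3 q7 1.93 tray [ 45.4 308.7]
roll total -0.0007 rad
tool shift mm after roll [-0.8 -0.2 72.4]
```

View pics/v10.png

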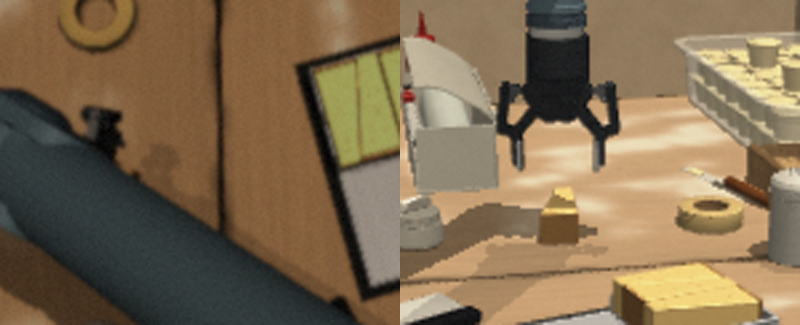

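>>> drive_tool(
  series=[
    [0,0,0.02,0],
    [0,0,0.02,0],
    [0,0,0.02,0],
    [0,0,0.012,0],
    [0,0,0,0],
  ],
)

```text
time_s: 19.23
tool_pos: [532.0, 251.7, 75.7]
orientation: [1.973, -2.441, -0.002]
contact_force: [-0.7, -0.1, -0.2]
grip_width: 85.1
```

>>> drive_tool(
  series=[
    [0,0,0,0],
    [0,0,0,0],
    [0,0,0,0],
    [0,0,0,0],
    [0,0,0,0],
    [0,0,0,0],
    [0,0,0,0],
  ],
  claw=255,
)

```text
time_s: 20.1
tool_pos: [533.8, 252.7, 78.6]
orientation: [-1.973, 2.442, -0.001]
contact_force: [-0.1, -0.6, 5.9]
grip_width: 44.6
```

```bash
python3 - <<'E'
from h import *
st()
im=arm.camera("side");cv2.imwrite("pics/side11.png",im[:,:,::-1])
b=cv2.imread("pics/side11.png")[110:200,270:370]
cv2.imwrite("pics/v11.png",cv2.resize(b,(500,450),interpolation=2))
E
```

```text
t20.10 pos [533.8 252.7  78.6] yaw -102.1 tilt 0.12 F [-0.1 -0.6  5.9] grip 44.6 q7 1.86 tray [ 46.2 309.8]
```

View pics/v11.png

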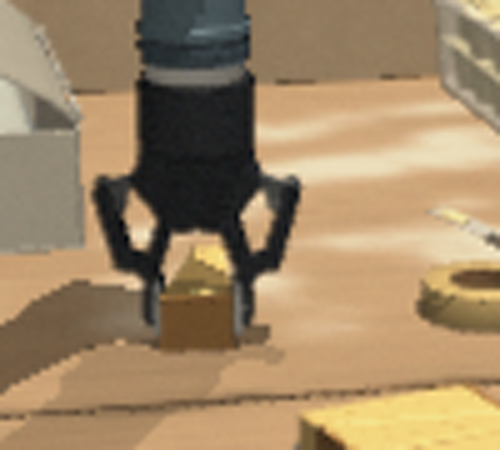

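>>> drive_tool(
  series=[
    [0,0,-0.02,0],
    [0,0,-0.03,0],
    [0,0,-0.025,0.175],
    [0,0,0,0.175],
    [0,0,0,0.175],
    [0,0,0,0.175],
    [0,0,0,0.175],
    [0,0,0,0.175],
    [0,0,0,0.176],
    [0,0,0,0],
  ],
)

```text
time_s: 21.4
tool_pos: [532.3, 252.0, 152.7]
orientation: [0.213, -3.134, 0.001]
contact_force: [-0.6, 0.6, -1.7]
grip_width: 44.6
```

```bash
python3 - <<'E'
from h import *
go([*tray2w([-104,-46.2]),110],187.65)
print(tray2w([-104,-46.2]))
E
```

```text
t21.40 pos [532.3 252.  152.7] yaw -172.2 tilt 0.04 F [-0.6  0.6 -1.7] grip 44.6 q7 0.85 tray [ 44.7 309.5]
roll total 0.0021 rad
tool shift mm after roll [ 106.5 -370.5   42.9]
[ 476.13371832 -129.45642411]
```

>>> drive_tool(
  series=[
    [0.0076,-0.0265,0,0],
    [0.0076,-0.0265,0,0],
    [0.0076,-0.0265,0,0],
    [0.0076,-0.0265,0,0],
    [0.0076,-0.0265,0,0],
    [0.0076,-0.0265,0,0],
    [0.0076,-0.0265,0,0],
    [0.0076,-0.0265,0,0],
    [0.0076,-0.0265,0,0],
    [0.0076,-0.0265,0,0],
    [0.0076,-0.0265,0,0],
    [0.0076,-0.0265,0.01,0],
    [0.0076,-0.0265,0.015,0],
    [0.0077,-0.026,0.018,0],
    [0,0,0,0],
    [0,0,0,0],
  ],
)

```text
time_s: 23.4
tool_pos: [476.7, -128.6, 109.2]
orientation: [-0.211, 3.134, 0.002]
contact_force: [0.6, -0.3, -1.9]
grip_width: 44.5
```

```bash
python3 - <<'E'
from h import *
np.set_printoptions(precision=1,suppress=True)
go([*tray2w([-104,-46.2]),84.6],187.65)
im=arm.camera("top");cv2.imwrite("pics/top12.png",im[:,:,::-1])
for px,W in quads(im,69,"top",(330,165,366,200),(23,80,80),(45,255,255),minA=20,save="pics/q12.png"):
    print([w2tray(w).round(1).tolist() for w in W])
im=arm.camera("side");cv2.imwrite("pics/side12.png",im[:,:,::-1])
a=cv2.imread("pics/top12.png")[120:220,285:385];b=cv2.imread("pics/side12.png")[150:250,270:400]
cv2.imwrite("pics/v12.png",np.hstack([cv2.resize(a,(400,400),interpolation=2),cv2.resize(b,(400,400),interpolation=2)]))
E
```

```text
t23.40 pos [ 476.7 -128.6  109.2] yaw -172.3 tilt 0.07 F [ 0.6 -0.3 -1.9] grip 44.5 q7 1.55 tray [-103.2  -45.5]
roll total 0.0009 rad
tool shift mm after roll [ 0.7 -0.8 24.6]
[[-11.3, -69.1], [-50.2, -68.2], [-44.1, -38.4], [-11.9, -47.7]]
[[31.6, -26.2], [-2.5, -19.5], [3.5, 6.5], [38.1, -3.4]]
```

View pics/v12.png

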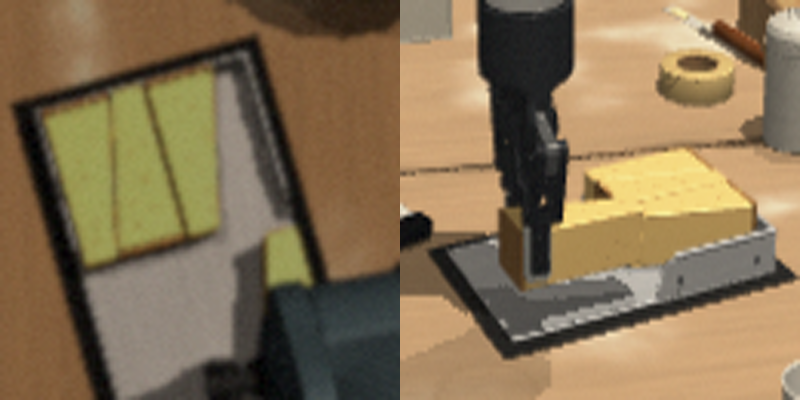

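>>> drive_tool(
  series=[
    [0,0.002,0.01,-0.02],
    [0,0,0.01,0],
    [0,0,0.004,0],
    [0,0,0,0],
    [-0.0095,0.0009,0,0],
    [-0.0095,0.0009,0,0],
    [-0.0095,0.0009,0,0],
    [-0.0095,0.0009,0,0],
    [0,0,0,0],
  ],
)

```text
time_s: 24.62
tool_pos: [514.7, -117.4, 85.7]
orientation: [-0.242, 3.131, 0.001]
contact_force: [0.7, 0.4, -1.8]
grip_width: 44.9
```

```bash
python3 - <<'E'
from h import *
st()
im=arm.camera("top");cv2.imwrite("pics/top13.png",im[:,:,::-1])
im=arm.camera("side");cv2.imwrite("pics/side13.png",im[:,:,::-1])
a=cv2.imread("pics/top13.png")[120:220,285:385];b=cv2.imread("pics/side13.png")[150:250,270:400]
cv2.imwrite("pics/v13.png",np.hstack([cv2.resize(a,(400,400),interpolation=2),cv2.resize(b,(400,400),interpolation=2)]))
E
```

```text
t24.62 pos [ 514.7 -117.4   85.7] yaw -171.2 tilt 0.09 F [ 0.7  0.4 -1.8] grip 44.9 q7 1.50 tray [-63.6 -44. ]
```

View pics/v13.png

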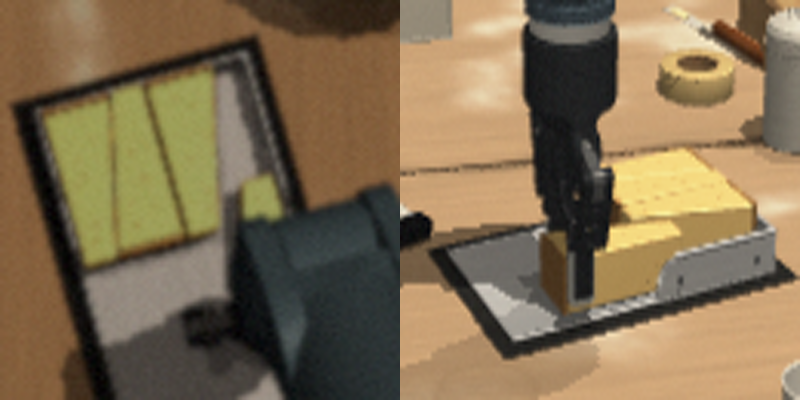

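>>> drive_tool(
  series=[
    [-0.009,0.0008,0,0],
    [-0.009,0.0008,0,0],
    [-0.009,0.0008,0,0],
    [-0.009,0.0008,0,0],
    [-0.009,0.0008,0,0],
    [0,0,0,0],
    [0,0,0,0],
  ],
)

```text
time_s: 25.6
tool_pos: [556.9, -107.1, 85.2]
orientation: [0.241, -3.132, 0.0]
contact_force: [0.1, -0.1, -2.5]
grip_width: 44.8
```

```bash
python3 - <<'E'
from h import *
st()
im=arm.camera("top");cv2.imwrite("pics/top14.png",im[:,:,::-1])
im=arm.camera("side");cv2.imwrite("pics/side14.png",im[:,:,::-1])
a=cv2.imread("pics/top14.png")[120:220,285:385];b=cv2.imread("pics/side14.png")[150:250,270:400]
cv2.imwrite("pics/v14.png",np.hstack([cv2.resize(a,(400,400),interpolation=2),cv2.resize(b,(400,400),interpolation=2)]))
E
```

```text
t25.60 pos [ 556.9 -107.1   85.2] yaw -171.2 tilt 0.05 F [ 0.1 -0.1 -2.5] grip 44.8 q7 1.47 tray [-20.2 -44.5]
```

View pics/v14.png

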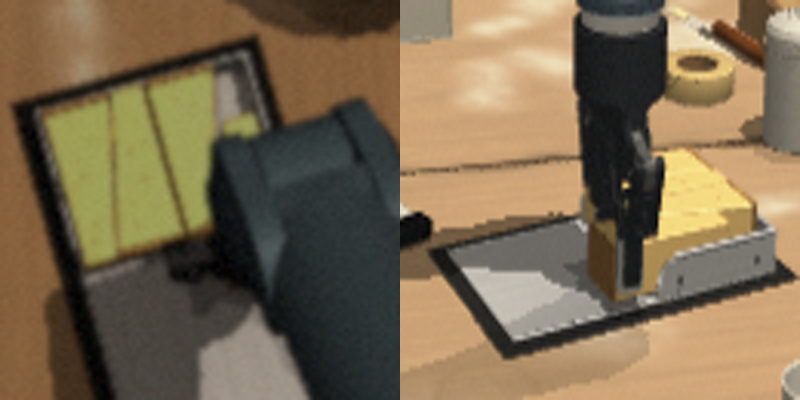

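>>> drive_tool(
  series=[
    [0,0,0.001,0],
    [0,0,0,0],
    [0,0,0,0],
    [0,0,0,0],
    [0,0,0,0],
    [0.006,-0.0005,0,0],
    [0.012,-0.001,0,0],
    [0.012,-0.001,0,0],
    [0.01,-0.0045,0,0],
    [0,0,0,-0.096],
    [0,0,0,0],
  ],
  claw=0,
)

```text
time_s: 27.08
tool_pos: [518.2, -120.8, 84.4]
orientation: [0.388, -3.117, 0.0]
contact_force: [0.2, -0.1, 0.2]
grip_width: 85.5
```

>>> drive_tool(
  series=[
    [0,0,0,0],
    [0,0,0,0],
    [0,0,0,0],
    [0,0,0,0],
    [0,0,0,0],
    [0,0,0,0],
    [0,0,0,0],
  ],
  claw=255,
)

```text
time_s: 27.95
tool_pos: [518.8, -120.1, 84.4]
orientation: [0.391, -3.117, -0.0]
contact_force: [0.4, -0.2, -0.5]
grip_width: 0.2
```

```bash
python3 - <<'E'
from h import *
go([*tray2w([-20,-48]),84],194.3)
im=arm.camera("top");cv2.imwrite("pics/top15.png",im[:,:,::-1])
im=arm.camera("side");cv2.imwrite("pics/side15.png",im[:,:,::-1])
a=cv2.imread("pics/top15.png")[120:220,285:385];b=cv2.imread("pics/side15.png")[150:250,270:400]
cv2.imwrite("pics/v15.png",np.hstack([cv2.resize(a,(400,400),interpolation=2),cv2.resize(b,(400,400),interpolation=2)]))
E
```

```text
t27.95 pos [ 518.8 -120.1   84.4] yaw -165.7 tilt 0.00 F [ 0.4 -0.2 -0.5] grip 0.2 q7 1.58 tray [-60.4 -47.7]
roll total -0.0003 rad
tool shift mm after roll [-40.4  -0.3   0.4]
```

View pics/v15.png

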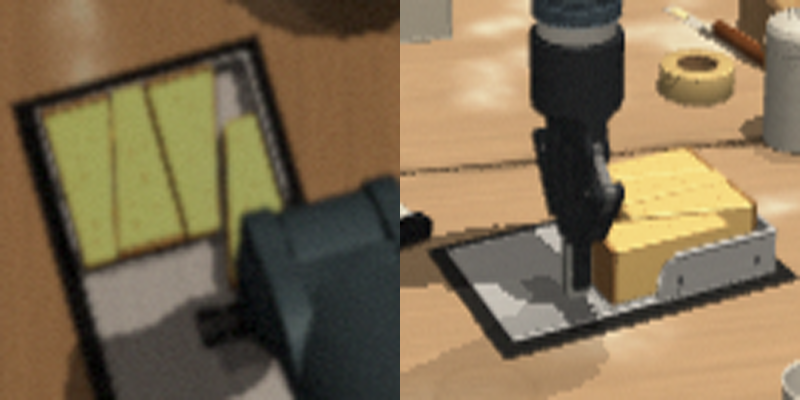

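>>> drive_tool(
  series=[
    [-0.007,0,0,0],
    [-0.006,0,0,0],
    [-0.005,0,0,0],
    [-0.005,0,0,0],
    [-0.005,0,0,0],
    [-0.005,0,0,0],
    [-0.005,0,0,0],
    [0,0,0,0],
  ],
)

```text
time_s: 29.05
tool_pos: [556.3, -110.5, 84.6]
orientation: [-0.391, 3.116, 0.0]
contact_force: [-0.3, 0.2, 0.9]
grip_width: -0.3
```

```bash
python3 - <<'E'
from h import *
st()
im=arm.camera("top");cv2.imwrite("pics/top16.png",im[:,:,::-1])
im=arm.camera("side");cv2.imwrite("pics/side16.png",im[:,:,::-1])
a=cv2.imread("pics/top16.png")[120:220,285:385];b=cv2.imread("pics/side16.png")[150:250,270:400]
cv2.imwrite("pics/v16.png",np.hstack([cv2.resize(a,(400,400),interpolation=2),cv2.resize(b,(400,400),interpolation=2)]))
E
```

```text
t29.05 pos [ 556.3 -110.5   84.6] yaw -165.7 tilt 0.07 F [-0.3  0.2  0.9] grip -0.3 q7 1.56 tray [-21.6 -47.6]
```

View pics/v16.png

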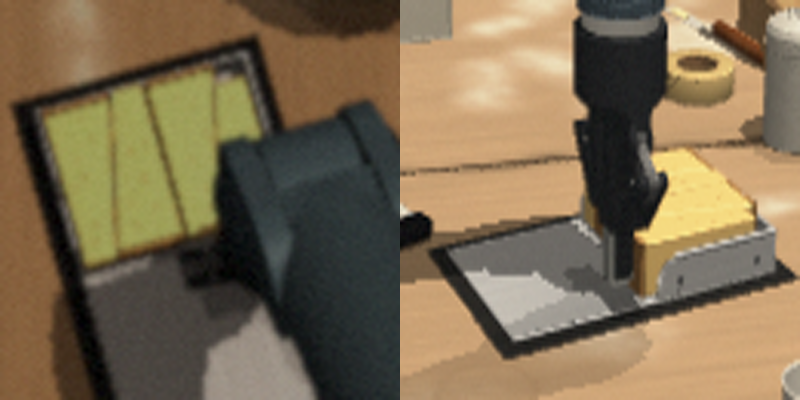

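>>> drive_tool(
  series=[
    [-0.004,0,0,0],
    [-0.003,0,0,0],
    [-0.002,0,0,0],
    [0,0,0,0],
  ],
)

```text
time_s: 29.65
tool_pos: [564.6, -108.4, 84.4]
orientation: [-0.391, 3.117, 0.0]
contact_force: [-0.8, 0.3, 0.7]
grip_width: -0.3
```

>>> drive_tool(
  series=[
    [-0.002,0,0,0],
    [-0.001,0,0,0],
    [0,0,0,0],
  ],
)

```text
time_s: 30.02
tool_pos: [567.3, -107.8, 84.4]
orientation: [-0.39, 3.117, 0.0]
contact_force: [0.1, -1.5, 0.1]
grip_width: -0.3
```

```bash
python3 - <<'E'
from h import *
st()
E
```

```text
t30.02 pos [ 567.3 -107.8   84.4] yaw -165.7 tilt 0.01 F [ 0.1 -1.5  0.1] grip -0.3 q7 1.55 tray [-10.3 -47.7]
```

>>> drive_tool(
  series=[
    [-0.0015,0,0,0],
    [0,0,0,0],
  ],
)

```text
time_s: 30.28
tool_pos: [568.8, -107.3, 84.4]
orientation: [-0.391, 3.117, 0.0]
contact_force: [-0.3, 0.1, -0.6]
grip_width: -0.2
```

>>> drive_tool(
  series=[
    [-0.0015,0,0,0],
    [0,0,0,0],
  ],
)

```text
time_s: 30.52
tool_pos: [570.3, -107.0, 84.4]
orientation: [-0.391, 3.117, 0.0]
contact_force: [-0.7, 0.4, -0.2]
grip_width: 0.0
```

>>> drive_tool(
  series=[
    [-0.001,0,0,0],
    [0,0,0,0],
  ],
)

```text
time_s: 30.78
tool_pos: [570.5, -106.9, 84.2]
orientation: [0.39, -3.116, 0.0]
contact_force: [-2.4, -0.6, 0.7]
grip_width: 0.1
```

```bash
python3 - <<'E'
from h import *
st()
im=arm.camera("top");cv2.imwrite("pics/top17.png",im[:,:,::-1])
im=arm.camera("side");cv2.imwrite("pics/side17.png",im[:,:,::-1])
a=cv2.imread("pics/top17.png")[120:220,285:385];b=cv2.imread("pics/side17.png")[150:250,270:400]
cv2.imwrite("pics/v17.png",np.hstack([cv2.resize(a,(400,400),interpolation=2),cv2.resize(b,(400,400),interpolation=2)]))
E
```

```text
t30.77 pos [ 570.5 -106.9   84.2] yaw -165.7 tilt 0.08 F [-2.4 -0.6  0.7] grip 0.1 q7 1.55 tray [ -7.  -47.7]
```

View pics/v17.png

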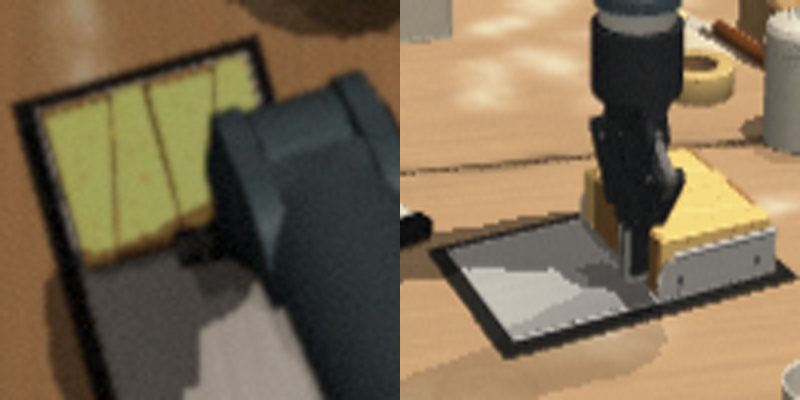

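>>> drive_tool(
  series=[
    [-0.001,0,0,0],
    [0,0,0,0],
    [0.012,0,0,0],
    [0.018,0,0,0],
    [0,0,-0.04,0],
    [0,0,-0.05,0],
    [0,0,-0.05,0],
    [0.02,-0.04,-0.02,0],
    [0.02,-0.05,0,0],
    [0.02,-0.05,0,0],
    [0.02,-0.05,0,0],
    [0.02,-0.05,0,0],
    [0,0,0,0],
  ],
)

```text
time_s: 32.5
tool_pos: [502.7, -378.9, 244.1]
orientation: [-0.373, 3.119, -0.007]
contact_force: [-0.2, 0.4, -0.9]
grip_width: -0.2
```

```bash
python3 - <<'E'
from h import *
np.set_printoptions(precision=1,suppress=True)
st()
im=arm.camera("top");cv2.imwrite("pics/top18.png",im[:,:,::-1])
for px,W in quads(im,43,"top",(285,125,370,195),(15,80,60),(45,255,255),minA=300,save="pics/q18.png"):
    print(px.tolist(),[w2tray(w).round(1).tolist() for w in W])
im=arm.camera("side");cv2.imwrite("pics/side18.png",im[:,:,::-1])
a=cv2.imread("pics/top18.png")[125:205,285:365];b=cv2.imread("pics/side18.png")[170:240,310:400]
cv2.imwrite("pics/v18.png",np.hstack([cv2.resize(a,(400,400),interpolation=2),cv2.resize(b,(400,400),interpolation=2)]))
E
```

```text
t32.50 pos [ 502.7 -378.9  244.1] yaw -166.3 tilt 0.25 F [-0.2  0.4 -0.9] grip -0.2 q7 2.15 tray [-139.9 -294.5]Traceback (most recent call last):
  File "<stdin>", line 5, in <module>
  File "h.py", line 35, in quads
    vx,vy,cx,cy=cv2.fitLine(pts[w].astype(np.float32),cv2.DIST_HUBER,0,.01,.01).ravel()
                ~~~~~~~~~~~^^^^^^^^^^^^^^^^^^^^^^^^^^^^^^^^^^^^^^^^^^^^^^^^^^^^
cv2.error: OpenCV(4.12.0) /io/opencv/modules/imgproc/src/linefit.cpp:50: error: (-215:Assertion failed) count > 0 in function 'fitLine2D_wods'
```

```bash
python3 - <<'E'
from h import *
im=cv2.imread("pics/top18.png")[:,:,::-1].copy()
try:
  for px,W in quads(im,43,"top",(285,125,370,195),(22,80,60),(45,255,255),minA=100,save="pics/q18.png"):
    print(px.round(1).tolist(),[w2tray(w).round(1).tolist() for w in W])
except Exception as e: print("fail")
im=arm.camera("side");cv2.imwrite("pics/side18.png",im[:,:,::-1])
a=cv2.imread("pics/top18.png")[125:205,285:365];b=cv2.imread("pics/side18.png")[170:240,310:400]
cv2.imwrite("pics/v18.png",np.hstack([cv2.resize(a,(400,400),interpolation=2),cv2.resize(b,(400,400),interpolation=2)]))
E
```

```text
[[346.1, 134.6], [355.7, 170.3], [305.4, 185.1], [295.0, 148.8]] [[107.6, -70.6], [7.3, -68.6], [5.9, 72.4], [108.0, 72.5]]
```

View pics/v18.png

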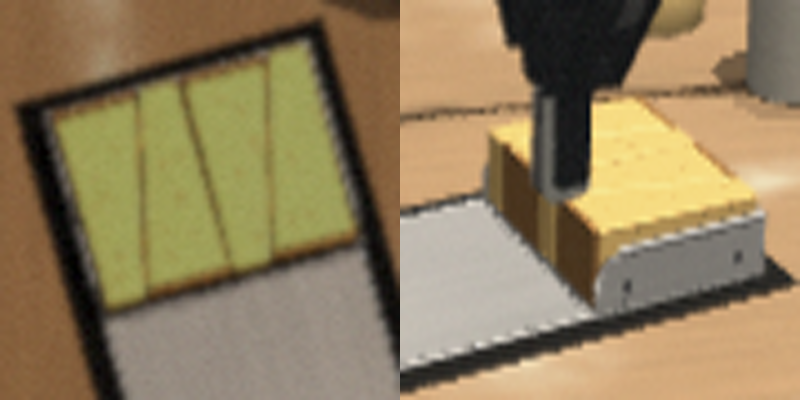

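>>> drive_tool(
  series=[
    [0.02,-0.04,-0.03,0],
    [0.02,-0.04,-0.03,0],
    [0.01,-0.04,-0.03,0],
    [0,-0.04,-0.02,0],
    [0,0,0,0],
    [0,0,0,0],
  ],
)

```text
time_s: 33.35
tool_pos: [497.9, -535.7, 353.8]
orientation: [-0.396, 3.116, 0.003]
contact_force: [0.3, 1.2, 0.0]
grip_width: 0.0
```

```bash
python3 - <<'E'
from h import *
st()
im=arm.camera("side");cv2.imwrite("pics/side19.png",im[:,:,::-1])
b=cv2.imread("pics/side19.png")[165:245,305:405]
cv2.imwrite("pics/v19.png",cv2.resize(b,(750,600),interpolation=2))
E
```

```text
t33.35 pos [ 497.9 -535.7  353.8] yaw -165.5 tilt 0.14 F [0.3 1.2 0. ] grip 0.0 q7 2.39 tray [-183.3 -445.3]
```

View pics/v19.png

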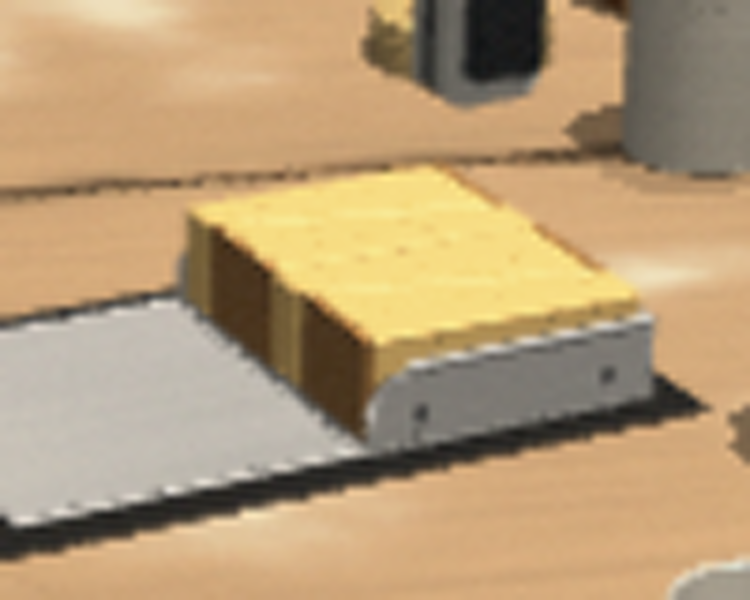

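```bash
python3 -c "
from plant import arm
print(arm.finish_job())"
```

```text
the job is handed in; nothing more can be done
None
```

Both loose wedges are in the tray, and I handed the job in at about 33 s of the 72 s allowed.

**What I did:**
- **Right-hand wedge:** I gripped it near its thin end, turned it thick end to the back, and slid it in along packed_2. I then pushed it home with the closed fingers.
- **Left-hand wedge:** I gripped it near its thick end, slid it thin end first along the right wall, and pushed it home the same way.

**Last checks:**
- **Fully home:** both pushes stopped against the back wall at the same tool position, about 7 mm in front of the mouth. Contact forces there were 2–4 N.
- **Flat and flush:** the top view shows one solid rectangle with straight front and back edges. Its outline runs from about y = -70 to 72 mm, and the back edge is at x ≈ 108 mm. The side view shows the four front faces in one plane and the tops level.
- **Arm clear:** the arm was clear of everything when I handed in. It was never sent near the ring cutters or the tape, but I did not measure their positions again at the end.
- **One reading off:** the yellow mask put the front edge at x ≈ 6–7 mm instead of about 1 mm. At least part of this is the mask missing the brown rind; it gave much the same reading (about 2–8 mm) for the two packed wedges before I moved anything. The side view and the push stops both showed the wedges flush.

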